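Magnetise the screwdriver tip and hold the tool up level

TASK

The orange screwdriver stands blade-down in the sloping blue magnetiser. Push it down along its own length until the handle is stopped by the steel mouth and keep it pressed fully home for a good second while the sprung plunger inside works; then draw it right out, turn it level and finish still holding it in the gripper, level and still, with the handle about 30 cm above the bench and the magnetiser no longer touching it. Do not shift the jar, the tin or the blue screwdriver.

Things in the scene. Friction and masses are not known exactly. Their poses are not given: they have to be found in the camera images.
- handle (a point): centre of the orange handle (105 mm long, 27 x 29 mm square bar) of the loose 222 mm, 0.11 kg screwdriver; its weight lies here. +y runs along the tool from blade to handle end; x and z lie across. The handle's lower end, 52 mm away, is the shoulder. At the start the tool slopes 45 degrees (droops about 2), handle up and away from the robot, shoulder 8 mm short of the mouth
- blade_tip (a point): tip of the orange screwdriver's blade, 169.5 mm from the handle's centre along the tool (-y of handle); round shaft 6.4 mm thick, tip 8 mm wide. Deep in the bore at the start
- mouth (a point): centre of the bore's mouth in the flat steel end (36 mm square), 120 mm above the bench; axes as jig. The 10 mm square bore goes down 45 degrees toward the jig's -x; the way out is (0.707, 0, 0.707) in the jig's axes. About 110 mm of blade is inside. The blue housing reaches 20 mm to each side of the bore axis
- jig: the magnetiser, fixed: blue square sleeve sloping at 45 degrees on a dark base plate 150 x 90 mm. Origin under the middle of the base, on the bench; z up, x points level, outward from the robot (0.25 to 0.85 rad to the left of straight ahead), the way the bore rises. The mouth is at (45, 0, 120) mm. To its right a long open carton, 305 mm high, stands from y = 0.23 m rightward, its front at x = 0.65 m: keep clear
- plunger (a joint): travel in m of the sprung plunger at the bottom of the bore, under the blade tip: 0 released, about 0.008 when the handle's shoulder rests on the steel mouth (the stop). It takes about 1.5 N to start and 7.5 N at 8 mm, and springs back with the blade when let go
- jar: bystander, loose: jar with blue lid, 56 mm across, 91 mm high, origin under its middle
- tin: bystander, loose: open ochre tin, 75 mm across, 94 mm high, origin under its middle
- blue_driver: bystander, loose: blue-handled screwdriver lying on the bench, 222 mm long along its y, 29 mm high, origin under its middle
- driver: the whole orange screwdriver, the same tool as handle; origin on the tool's underside, 58.5 mm from the handle's centre toward the blade and 14.4 mm across; axes as handle

How it is judged:
On the way, in this order (a step that is already met when the one before it is completed fails the run):
1. the screwdriver is pressed home on the mouth (plunger in by 6.5 mm or more) for 0.8 s (value of joint plunger above 0.0065 m and distance between blade_tip and mouth above 0.1 m), for 0.8 s.
2. the blade is drawn right out of the bore (height (world z) of blade_tip above 0.125 m and contact force between the fingers and driver above 1 N), for 0.1 s.
At the end, for the whole second after the job is handed in: Gripper holds the orange screwdriver: handle centre over 0.25 m and blade tip over 0.20 m high, within 10 degrees of level, still (30 mm/s, 0.2 rad/s), pressed by the fingers, not touching the magnetiser; jar, tin and blue screwdriver within 30 mm of where they were (height (world z) of handle above 0.25 m and height (world z) of blade_tip above 0.2 m and angle between handle's own y axis and vertical between 1.396 and 1.745 rad and contact force between the fingers and driver above 1 N and contact force between driver and jig below 0.2 N and linear speed of driver below 0.03 m/s and angular speed of driver below 0.2 rad/s and distance of each of jar, tin, blue_driver from where it was at the start of the episode below 0.03 m); the arm keeps its last pose, push and grip.
It fails at once if the jar is shifted by more than 30 mm (distance of jar from where it was at the start of the episode above 0.03 m).
It fails at once if the tin is shifted by more than 30 mm (distance of tin from where it was at the start of the episode above 0.03 m).
It fails at once if the blue screwdriver is shifted by more than 30 mm (distance of blue_driver from where it was at the start of the episode above 0.03 m).
It also fails if it takes over 48 s, if anything falls off the work surface, if the arm or the gripper's body presses on something with over 40 N, if the wrist force passes 120 N, or if a joint passes its speed limit or range.

ROBOT

A 6-joint arm with a two-finger parallel gripper is mounted at the origin on a cart in front of the work surface, level with it; the furniture and walls round the work are solid. World frame = base frame: x ahead of the robot, y to its left, z up, the work surface at z = 0. Lengths are in m, angles in rad, forces in N, time in s.
With the tool pointing down it reaches from about 0.275 to 0.85 m from the base axis. Payload 19 kg.
Tool frame: the origin (TCP) lies on the centre line of the jaws, within the pads' length; the fingertips stand ctrl.tips_ahead ahead of it and the grasp point (between the pads) lies 3 mm ahead of it (ctrl.tips_ahead is the distance from the TCP to the fingertips, in m); y points along the fingers, z is the direction in which the jaws open and shut, and the axes are right-handed (so a half turn about y gives the same grasp; the last joint's range is limited). The gripper opens to 85 mm and grips with 20 to 120 N. Pads are 22 mm wide; open, the fingers measure 114 mm over their backs; the gripper's body (76 mm by 85 mm) begins 54 mm behind the grasp point. The pads swing forward as they close: fully open they stand 13 mm farther back than shut.
Start: joints at [1.018, 0.15, 1.437, -0, 1.554, -0.134], TCP at [0.234, 0.525, 0.253] pointing down, gripper open.
Joint ranges: [-2.8, 2.8], [-0.68, 2.1], [0.12, 2.68], [-1.39, 4.53], [0.16, 2.79], [-2.81, 2.81]. Speed limits (rad/s): [1.89, 1.89, 2.22, 3.01, 3.01, 3.01].

INTERFACE

Orientations are given as a rotation vector (axis times angle).
In Python, from plant import ctrl, imaging, job gives the robot as it stands.
- The arm moves only by the shell command python3 -m handwheel 'ROWS' [FORCE]. ROWS is JSON, a list of rows, each a list of 7 numbers: the shift along the tool's x, y, z in m, then the turn, a rotation vector about the tool's x, y, z in rad, then the closure, from -1 (fully open) to 1 (shut). A call has 1 to 10 rows; each row shifts and turns the commanded pose from where the row before left it, along the tool's axes as they then stand; what a row does not reach is not made up. A row lasts 1/12 s, in which the tool goes at most 41.7 mm and 7.16 degrees, less where a joint would pass 70% of its speed; a pose out of reach is approached as far as the arm can. A call is refused whole if a number of a shift passes 0.0417 or a number of a turn 0.125, either way. A call with a gripper value outside its range is refused whole. The fingers move at their own pace and stop on an object; FORCE is the grip in N (left out, the last holds). Time passes only in rows, so rows that do not move let the fingers close. It gives the time, the measured TCP pose, the force and the opening at its end, in the units of the state.
- ctrl.read_state(): the state, without advancing time (a new reading comes with each control period).
- imaging.get_image(name): name is "scene" or "side" or "wrist"; returns a dict with "image" (400x640x3 uint8, red, green, blue), "camera_matrix" (3x3 intrinsics, pixels), "R" (3x3) and "t" (3): a world point X has camera coordinates R X + t; the wrist camera has in their place "hand_eye" (4x4, takes a point from camera to tool coordinates, whose origin is the TCP and whose axes are the tool frame's). Camera axes: x right, y down, z forward; pixel columns grow to the right and rows downward; lengths in m; the calibration is good to about 2 mm. A picture is of the moment at which its call begins: read the wrist's pose just before it. There is no depth.
- job.finish_job(): hands the job in, once; it reports no verdict.
The state is a dict: "clock": time; "joint_pos": joint angles; "qd": joint speeds; "effort": joint torques, N m; "position": TCP position; "orientation": TCP orientation; "ft_force": force on the tool from outside, world axes, zero at the start; "ft_torque": the same for the moment, N m; "gripper_width": finger opening in m.
Only numpy, scipy, OpenCV 4.12 (cv2) and the standard library are available. Lean on these libraries where they do the work, as an engineer would, in place of code of your own. Each camera call takes 0.05 s, during which the arm holds its last target.

## Working session

There is one attempt and no reset: what is moved stays moved. The work goes in short steps, Python scripts to look and compute and a shell command to move; the robot and the scene stay as the last step left them, time stands still between calls to the robot, and variables do not carry over. Pictures are saved under pics/ and viewed, and the job is handed in when it is done.

```bash
ls; mkdir -p pics; python3 - <<'E'
from plant import ctrl, imaging, job
import cv2
s=ctrl.read_state(); print(s, ctrl.tips_ahead)
for n in("scene","side","wrist"):
    d=imaging.get_image(n); cv2.imwrite(f"pics/{n}0.png",d["image"][:,:,::-1])
    print(n,{k:v for k,v in d.items() if k!="image"})
E
```

```text
pics
{'clock': 0.0, 'joint_pos': array([ 1.01797668e+00,  1.50958355e-01,  1.43801757e+00, -1.79735295e-05,
        1.55379600e+00, -1.34028828e-01]), 'qd': array([ 0.00099506,  0.00094322, -0.00184121, -0.00131901,  0.00054572,
       -0.00109736]), 'effort': array([-1.49790503e-03, -7.13039947e+01, -5.70874000e+01, -3.51128783e-04,
        9.00307641e-03,  4.48858742e-06]), 'position': array([0.2337498 , 0.52510481, 0.25269789]), 'orientation': array([-1.546842  ,  0.32883278, -0.32823196]), 'ft_force': array([-0.02508277,  0.07658444,  0.36466846]), 'ft_torque': array([-0.04968655,  0.01898936,  0.00305106]), 'gripper_width': 0.0853973769260592} 0.022
scene {'camera_matrix': array([[419.9450225 ,   0.        , 320.06913239],
       [  0.        , 419.9450225 , 204.09383496],
       [  0.        ,   0.        ,   1.        ]]), 'R': array([[ 0.63712311, -0.77072923, -0.00711327],
       [-0.50026597, -0.4064887 , -0.76452658],
       [ 0.58635152,  0.49065608, -0.64455295]]), 't': array([-0.11093537,  0.46939889,  0.67818366])}
side {'camera_matrix': array([[398.81651892,   0.     
[... 160 characters left out ...]
9,  0.00195047],
       [-0.09797434,  0.64959371, -0.75394233],
       [ 0.1095046 , -0.74595012, -0.65693771]]), 't': array([ 0.50348924, -0.02031963,  1.12705761])}
wrist {'camera_matrix': array([[283.82183095,   0.        , 318.32029243],
       [  0.        , 283.82183095, 199.70775843],
       [  0.        ,   0.        ,   1.        ]]), 'hand_eye': array([[ 3.66399594e-05,  9.58516794e-01,  2.85036058e-01,
        -7.32128187e-02],
       [-2.96267800e-04, -2.85036035e-01,  9.58516756e-01,
        -1.19400722e-01],
       [ 9.99999955e-01, -1.19567021e-04,  2.73533953e-04,
         4.82202132e-04],
       [ 0.00000000e+00,  0.00000000e+00,  0.00000000e+00,
         1.00000000e+00]])}
```

View pics/scene0.png

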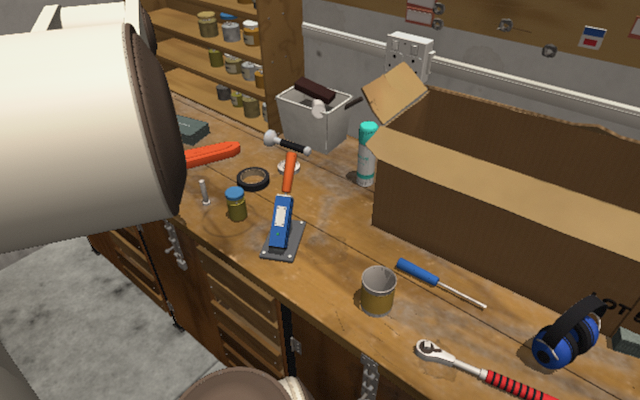

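View pics/side0.png

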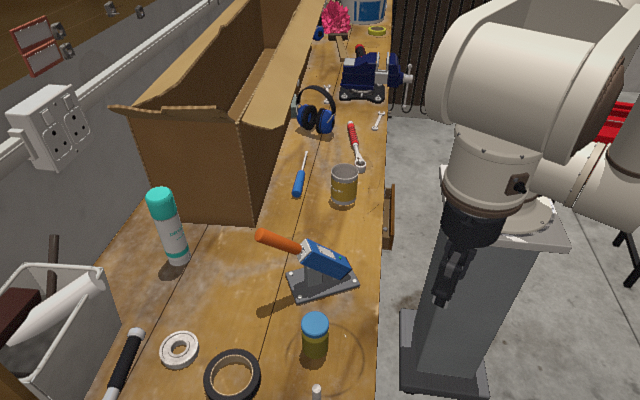

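View pics/wrist0.png

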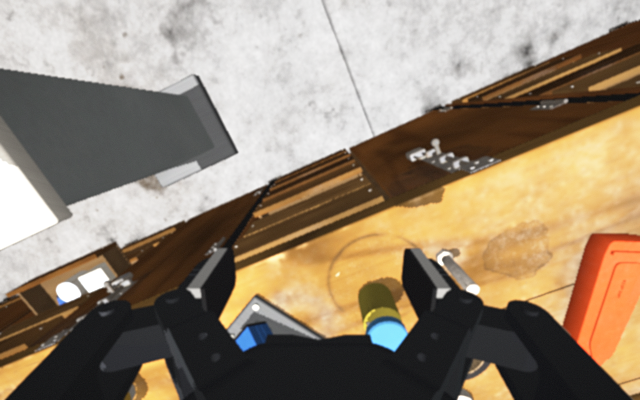

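The scene view shows the orange handle at about (290,170) and the blue sleeve at (281,222). The side view has the handle at (278,242), the sleeve at (326,258), the jar at (315,335) and the tin at (343,185). Next I'll measure the handle axis from both views.

```bash
cat > h.py <<'E'
import numpy as np, cv2
from scipy.spatial.transform import Rotation as Rn
from plant import ctrl, imaging
def cam(n):
    d=imaging.get_image(n); return d
def ray(d,p):
    v=np.linalg.inv(d["camera_matrix"])@np.array([p[0],p[1],1.]); R=d["R"]; o=-R.T@d["t"]; w=R.T@v
    return o,w/np.linalg.norm(w)
def proj(d,X):
    c=d["R"]@np.asarray(X)+d["t"]; q=d["camera_matrix"]@c; return q[:2]/q[2]
def tri(d1,p1,d2,p2):
    o1,w1=ray(d1,p1);o2,w2=ray(d2,p2)
    A=np.stack([w1,-w2],1); t=np.linalg.lstsq(A,o2-o1,rcond=None)[0]
    a=o1+t[0]*w1;b=o2+t[1]*w2
    return (a+b)/2,np.linalg.norm(a-b)
def onplane(d,p,z):
    o,w=ray(d,p); return o+w*(z-o[2])/w[2]
def blob(d,lo,hi,roi):
    hsv=cv2.cvtColor(d["image"],cv2.COLOR_RGB2HSV)
    m=cv2.inRange(hsv,np.array(lo),np.array(hi)); k=np.zeros_like(m); x0,y0,x1,y1=roi; k[y0:y1,x0:x1]=m[y0:y1,x0:x1]
    cs,_=cv2.findContours(k,cv2.RETR_EXTERNAL,cv2.CHAIN_APPROX_NONE)
    c=max(cs,key=cv2.contourArea); f=np.zeros_like(m); cv2.drawContours(f,[c],-1,255,-1)
    return c,f
def axis(c):
    r=cv2.minAreaRect(c); b=cv2.boxPoints(r)
    e=[np.linalg.norm(b[i]-b[(i+1)%4]) for i in range(4)]
    i=int(np.argmin(e[:2])); m1=(b[i]+b[(i+1)%4])/2; m2=(b[(i+2)%4]+b[(i+3)%4])/2
    return m1,m2,min(e[:2])
E
python3 - <<'E'
from h import *
S=cam("scene");D=cam("side")
out=[]
for n,d,roi,roib in(("scene",S,(275,140,305,200),(265,190,300,255)),("side",D,(245,220,310,260),(295,232,360,285))):
    c,f=blob(d,(3,150,90),(14,255,255),roi); print(n,cv2.contourArea(c),axis(c))
    cb,fb=blob(d,(100,120,50),(125,255,255),roib); print(" blue",cv2.contourArea(cb),axis(cb))
    a=axis(c); out.append((d,a))
    im=d["image"][:,:,::-1].copy()
    cv2.drawContours(im,[c],-1,(0,255,0),1);cv2.drawContours(im,[cb],-1,(0,255,255),1)
    x,y=roi[0]-40,roi[1]-30
    cr=im[y:y+160,x:x+160]; cv2.imwrite(f"pics/{n}1.png",cv2.resize(cr,(560,560),interpolation=cv2.INTER_NEAREST))
(dS,aS),(dD,aD)=out
top=lambda a:min(a[:2],key=lambda p:p[1]);bot=lambda a:max(a[:2],key=lambda p:p[1])
T,e1=tri(dS,top(aS),dD,top(aD));B,e2=tri(dS,bot(aS),dD,bot(aD))
print("T",T,e1,"B",B,e2,"L",np.linalg.norm(T-B),(T-B)/np.linalg.norm(T-B))
n=[]
for d,a in out:
    o,w1=ray(d,a[0]);_,w2=ray(d,a[1]); n.append(np.cross(w1,w2))
u=np.cross(*n);u/=np.linalg.norm(u); u*=np.sign(u[2]);print("u",u,"az",np.arctan2(u[1],u[0]),"el",np.degrees(np.arcsin(u[2])))
E
```

```text
scene 349.5 (array([291.48648, 151.58109], dtype=float32), array([284.83786, 191.47299], dtype=float32), np.float32(11.014737))
 blue 833.0 (array([284.6114 , 196.49799], dtype=float32), array([277.1859 , 246.62015], dtype=float32), np.float32(17.842295))
side 582.0 (array([254.94843, 232.1173 ], dtype=float32), array([299.6535 , 251.78754], dtype=float32), np.float32(14.82811))
 blue 834.0 (array([301.84692, 249.7746 ], dtype=float32), array([348.51923, 272.09613], dtype=float32), np.float32(24.749863))
T [0.56837438 0.41919867 0.19842484] 0.0023457183612384247 B [0.49561038 0.38543813 0.12422906] 0.006957684070593184 L 0.10926750128795831 [0.66592536 0.30897145 0.67902876]
u [0.64024939 0.31941918 0.69860726] az 0.4627656731445913 el 44.315370592346405
```

```bash
python3 - <<'E'
from h import *
for n,(x,y) in(("scene",(225,140)),("side",(240,200))):
    d=cam(n); cv2.imwrite(f"pics/{n}2.png",cv2.resize(d["image"][y:y+130,x:x+130][:,:,::-1],(780,780)[:2] and (598,598),interpolation=cv2.INTER_CUBIC))
E
```

```text
(no output)
```

View pics/scene2.png

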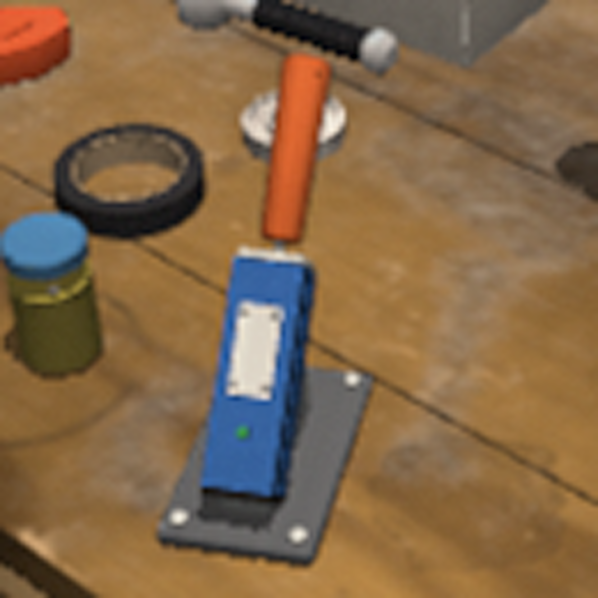

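View pics/side2.png

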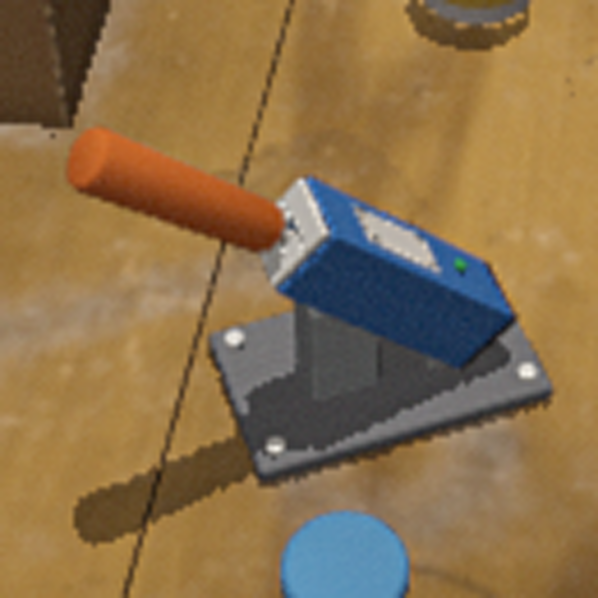

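View pics/side1.png

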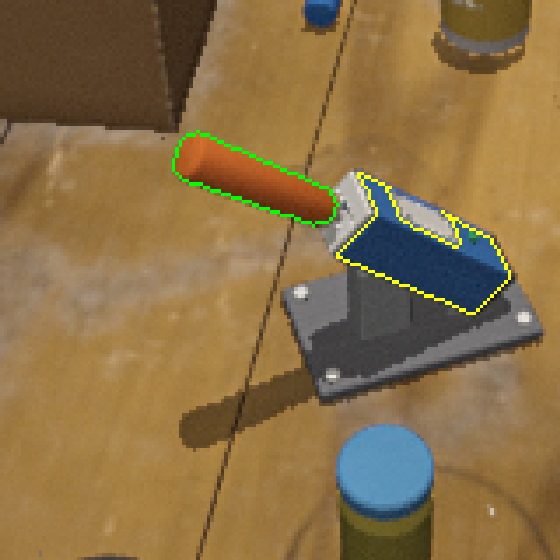

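```bash
python3 - <<'E'
from h import *
S=cam("scene");D=cam("side")
f=lambda p:(240+p[0]/4.6-.4,200+p[1]/4.6-.4); g=lambda p:(225+p[0]/4.6-.4,140+p[1]/4.6-.4)
for z in(0.008,0.012):
    a,b,c=[onplane(D,f(p),z) for p in((235,338),(275,445),(527,371))]
    A,B,C=[onplane(S,g(p),z) for p in((353,379),(178,517),(298,534))] # (+,-),(-,+),(-,-)
    print(z,"side",a,b,c,"sc",A,B,C)
    print(" az", np.arctan2(*(b-c)[1::-1]), np.arctan2(-(b-a)[0],(b-a)[1]), "ctr",(a+c)/2, "sc az",np.arctan2(*(A-C)[1::-1]),"ctr",(A+B)/2, np.linalg.norm(b-c),np.linalg.norm(b-a),np.linalg.norm(A-C),np.linalg.norm(B-C))
# jar, tin
for n,d,rois in(("scene",S,[(220,180,250,202)]),("side",D,[(295,308,335,340)])):
    c,_=blob(d,(95,80,50),(125,255,255),rois[0]); m=cv2.moments(c); p=(m['m10']/m['m00'],m['m01']/m['m00']); print("jar",n,p,onplane(d,p,.088))
E
```

```text
0.008 side [0.52381686 0.3514107  0.008     ] [0.49207852 0.41222717 0.008     ] [0.37773791 0.35047974 0.008     ] sc [0.53198308 0.36306098 0.008     ] [0.38521805 0.36338044 0.008     ] [0.41810277 0.30275155 0.008     ]
 az 0.4951569668320973 0.48099086685368875 ctr [0.45077739 0.35094522 0.008     ] sc az 0.4870353559918279 ctr [0.45860057 0.36322071 0.008     ] 0.1299481423471982 0.06860003323630433 0.12886408586387577 0.0689729439872067
0.012 side [0.52297229 0.35463086 0.012     ] [0.49141123 0.41510761 0.012     ] [0.3777093  0.35370509 0.012     ] sc [0.52881169 0.36006043 0.012     ] [0.38279242 0.36037827 0.012     ] [0.41551003 0.30005745 0.012     ]
 az 0.4951569668320976 0.48099086685368747 ctr [0.45034079 0.35416797 0.012     ] sc az 0.4870353559918277 ctr [0.45580205 0.36021935 0.012     ] 0.12922228129161367 0.06821684890108697 0.12820929208573106 0.06862247353393505
jar scene (234.20736932305053, 192.93658954584404) [0.44084993 0.52091971 0.088     ]
jar side (314.5169340463458, 324.2783719548425) [0.44017179 0.52631132 0.088     ]
```

```bash
cat > t.py <<'E'
from h import *
az=.488; h=np.array([np.cos(az),np.sin(az),0]); Z=np.array([0,0,1.]); L=np.cross(Z,h)
def dirs(el): return np.cos(el)*h+np.sin(el)*Z, np.sin(el)*h-np.cos(el)*Z   # u, approach
mouth=np.array([.453,.357,.120])+.045*h
def frame(el,s):
    u,a=dirs(el); z=s*L; return np.stack([np.cross(a,z),a,z],1)
def cur():
    s=ctrl.read_state(); return s, s["position"],Rn.from_rotvec(s["orientation"]).as_matrix()
def delta(Rc,Rt): return Rn.from_matrix(Rc.T@Rt).as_rotvec()
E
python3 - <<'E'
from t import *
s,p,R=cur(); print(R.round(3))
u,a=dirs(np.radians(43)); hc=mouth+.0605*u; hc=(hc+np.array([.532,.4023,.1613]))/2
print("hc",hc)
for sg in(1,-1):
    Rt=frame(np.radians(43),sg); d=delta(R,Rt); print(sg,d.round(3),np.linalg.norm(d),"x",Rt[:,0])
    tgt=hc-.003*a; pre=tgt-.12*a
    print(" pre",pre,"shift in new frame",Rt.T@(pre-p))
E
```

```text
[[ 0.914 -0.     0.407]
 [-0.407 -0.     0.914]
 [-0.    -1.    -0.   ]]
hc [0.53191466 0.40057216 0.16128045]
1 [ 0.34  -0.863 -0.698] 1.1602712221998794 x [0.6459845  0.3429027  0.68199836]
 pre [0.45782065 0.36124144 0.25123696] shift in new frame [ 0.08709557  0.08394176 -0.24989193]
-1 [0.831 2.108 0.405] 2.3021193681615455 x [-0.6459845  -0.3429027  -0.68199836]
 pre [0.45782065 0.36124144 0.25123696] shift in new frame [-0.08709557  0.08394176  0.24989193]
```

```bash
python3 -m handwheel '[[0,0,0,0.034,-0.0863,-0.0698,-1],[0,0,0,0.034,-0.0863,-0.0698,-1],[0,0,0,0.034,-0.0863,-0.0698,-1],[0,0,0,0.034,-0.0863,-0.0698,-1],[0,0,0,0.034,-0.0863,-0.0698,-1],[0,0,0,0.034,-0.0863,-0.0698,-1],[0,0,0,0.034,-0.0863,-0.0698,-1],[0,0,0,0.034,-0.0863,-0.0698,-1],[0,0,0,0.034,-0.0863,-0.0698,-1],[0,0,0,0.034,-0.0863,-0.0698,-1]]'
python3 - <<'E'
from t import *
s,p,R=cur(); print(s["joint_pos"].round(2),p); Rt=frame(np.radians(43),1); print(delta(R,Rt))
u,a=dirs(np.radians(43)); hc=np.array([.532,.4006,.1613]); print(R.T@(hc-.123*a-p))
E
```

```text
clock: 1.28
position: [0.2333, 0.5255, 0.2535]
orientation: [-1.279, -0.921, -0.205]
ft_force: [1.1, -0.0, 0.1]
gripper_width: 0.0853
[ 1.27 -0.11  1.87 -0.66  0.91 -0.51] [0.23327984 0.52550961 0.25354348]
[-0.00253738  0.00523161  0.0039305 ]
[ 0.08558376  0.08417084 -0.25105322]
```

```bash
python3 -m handwheel '[[0.0087,0.0084,-0.025,0,0,0,-1],[0.0087,0.0084,-0.025,0,0,0,-1],[0.0087,0.0084,-0.025,0,0,0,-1],[0.0087,0.0084,-0.025,0,0,0,-1],[0.0087,0.0084,-0.025,0,0,0,-1],[0.0087,0.0084,-0.025,0,0,0,-1],[0.0087,0.0084,-0.025,0,0,0,-1],[0.0087,0.0084,-0.025,0,0,0,-1],[0.0087,0.0084,-0.025,0,0,0,-1],[0.0087,0.0084,-0.025,0,0,0,-1]]'
python3 -m handwheel '[[0,0,0,0,0,0,-1],[0,0,0,0,0,0,-1]]'
python3 - <<'E'
from t import *
s,p,R=cur(); print(s["joint_pos"].round(2),p); Rt=frame(np.radians(43),1); print(delta(R,Rt))
u,a=dirs(np.radians(43)); hc=np.array([.532,.4006,.1613]); print(R.T@(hc-.003*a-p))
w=cam("wrist"); cv2.imwrite("pics/w3.png",w["image"][:,:,::-1])
c,f=blob(w,(3,150,70),(14,255,255),(150,0,500,400)); print(axis(c))
# predicted handle ends in wrist
H=np.linalg.inv(w["hand_eye"])
for q in(hc+.0525*u,hc,hc-.0525*u,mouth):
    c=(H@np.append(R.T@(q-p),1))[:3]; k=w["camera_matrix"]@c; print(k[:2]/k[2],c)
E
```

```text
clock: 2.12
position: [0.4589, 0.3602, 0.2517]
orientation: [-1.282, -0.915, -0.207]
ft_force: [-0.6, 1.6, 0.0]
gripper_width: 0.0859
clock: 2.28
position: [0.4589, 0.36, 0.2512]
orientation: [-1.283, -0.912, -0.208]
ft_force: [0.2, -0.4, 0.1]
gripper_width: 0.0854
[ 0.56 -0.22  1.96 -0.08  0.65 -1.45] [0.45890708 0.3600034  0.25121758]
[ 0.00188845 -0.00184889  0.00024468]
[-0.00021852  0.11977001  0.00181329]
(array([321.49997, 137.99997], dtype=float32), array([321.49997, 254.99997], dtype=float32), np.float32(29.0))
[319.68700543 254.05491748] [0.00129164 0.05136204 0.26823241]
[319.60016293 200.89182263] [0.00114184 0.00105637 0.25321352]
[319.50236908 141.02454418] [ 0.00099205 -0.0492493   0.23819464]
[317.71163686 130.3634505 ] [-0.00050415 -0.0574375   0.23508802]
```

View pics/w3.png

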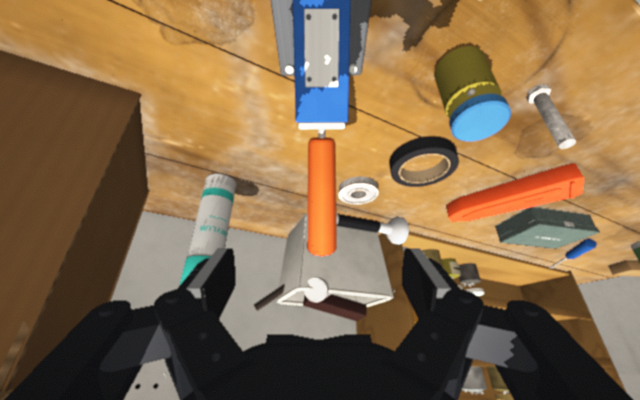

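The wrist view confirms the handle at column 321.5, rows 138–255 (predicted 141–254). It's parallel to the fingers' plane and about 3 mm to +z. I'm advancing.

```bash
python3 -m handwheel '[[0,0.02,0.0006,0,0,0,-1],[0,0.02,0.0006,0,0,0,-1],[0,0.02,0.0006,0,0,0,-1],[0,0.02,0.0006,0,0,0,-1],[0,0.02,0.0006,0,0,0,-1],[0,0.02,0.0006,0,0,0,-1],[0,0,0,0,0,0,-1],[0,0,0,0,0,0,-1]]'
python3 - <<'E'
from t import *
s,p,R=cur(); u,a=dirs(np.radians(43)); hc=np.array([.532,.4006,.1613]); print(R.T@(hc-.003*a-p))
d=cam("side"); cv2.imwrite("pics/s4.png",cv2.resize(d["image"][150:330,220:400][:,:,::-1],(598,598),interpolation=cv2.INTER_CUBIC))
w=cam("wrist"); cv2.imwrite("pics/w4.png",w["image"][:,:,::-1])
E
```

```text
clock: 3.0
position: [0.5275, 0.4037, 0.1625]
orientation: [-1.282, -0.914, -0.203]
ft_force: [-0.2, -0.4, 0.2]
gripper_width: 0.0858
[ 0.00100603 -0.00035788 -0.00485924]
```

View pics/s4.png

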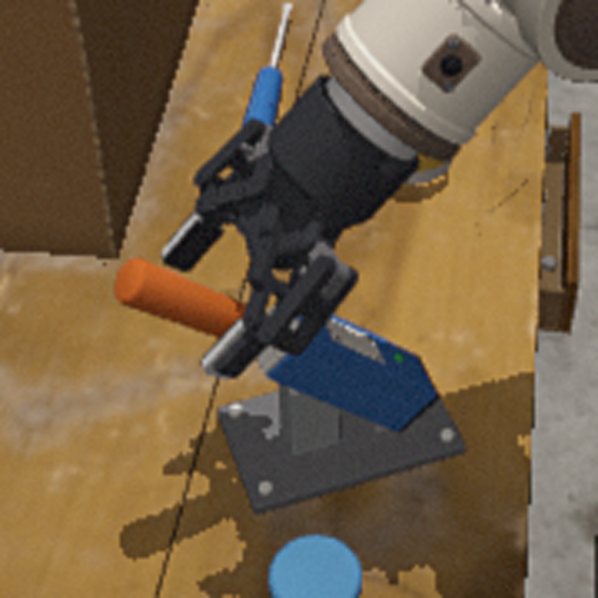

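View pics/w4.png

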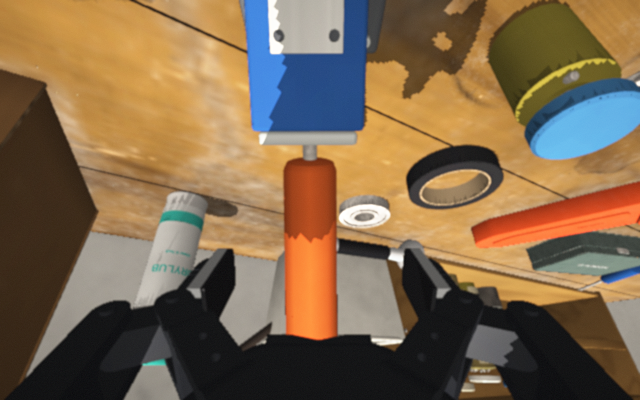

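Handle column is 311 against the fingers' centre at 318, so I'm about 4 mm off laterally. I'll correct that and close.

```bash
python3 -m handwheel '[[0.001,0,-0.0042,0,0,0,-1],[0,0,0,0,0,0,-1],[0,0,0,0,0,0,-1]]'
python3 - <<'E'
from t import *
s,p,R=cur(); u,a=dirs(np.radians(43)); hc=np.array([.532,.4006,.1613]); print(R.T@(hc-.003*a-p),s["ft_force"])
w=cam("wrist"); c,f=blob(w,(3,150,70),(14,255,255),(230,150,400,260)); print(axis(c))
E
```

```text
clock: 3.35
position: [0.5312, 0.3993, 0.1653]
orientation: [-1.281, -0.915, -0.207]
ft_force: [0.6, -0.2, -0.6]
gripper_width: 0.0853
[-0.00171793  0.00080153  0.00079486] [ 0.62903221 -0.23222984 -0.58730883]
(array([321.5, 153. ], dtype=float32), array([321.5, 259. ], dtype=float32), np.float32(53.0))
```

```bash
python3 -m handwheel '[[0,0,0.0012,0,0,0,-1],[0,0,0,0,0,0,0],[0,0,0,0,0,0,0.2],[0,0,0,0,0,0,0.4],[0,0,0,0,0,0,0.6],[0,0,0,0,0,0,0.8],[0,0,0,0,0,0,1],[0,0,0,0,0,0,1],[0,0,0,0,0,0,1],[0,0,0,0,0,0,1]]' 80
python3 -m handwheel '[[0,0,0,0,0,0,1],[0,0,0,0,0,0,1],[0,0,0,0,0,0,1]]'
python3 - <<'E'
from t import *
s,p,R=cur(); u,a=dirs(np.radians(45)); print(delta(R,frame(np.radians(45),1)), "bore axis in tool",R.T@u, "F in tool",R.T@s["ft_force"])
d=cam("side"); cv2.imwrite("pics/s5.png",cv2.resize(d["image"][150:330,220:400][:,:,::-1],(598,598),interpolation=cv2.INTER_CUBIC))
w=cam("wrist"); cv2.imwrite("pics/w5.png",w["image"][:,:,::-1])
E
```

```text
clock: 4.23
position: [0.5305, 0.4005, 0.1642]
orientation: [-1.282, -0.915, -0.206]
ft_force: [-1.1, 0.3, 0.4]
gripper_width: 0.0263
clock: 4.48
position: [0.5306, 0.4005, 0.1643]
orientation: [-1.282, -0.914, -0.206]
ft_force: [-2.2, 1.0, 1.3]
gripper_width: 0.0265
[-7.58580240e-05  3.70998392e-04 -3.44568133e-02] bore axis in tool [ 9.99406354e-01 -3.44500086e-02 -3.69618192e-04] F in tool [-0.18790034 -1.90266393  1.92198889]
```

View pics/s5.png

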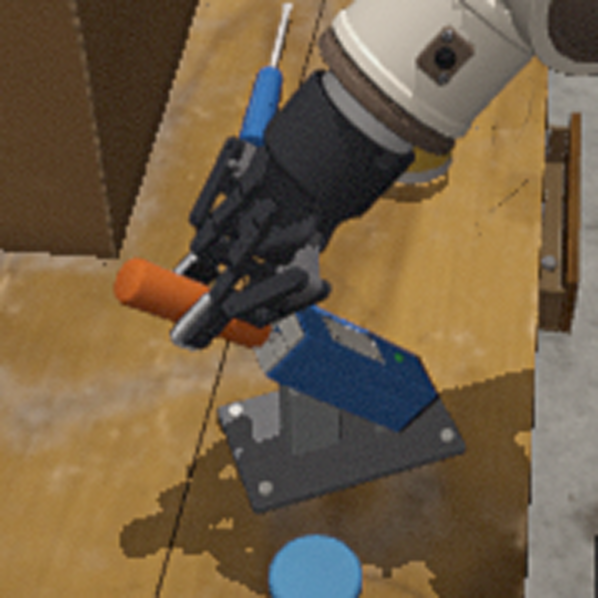

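View pics/w5.png

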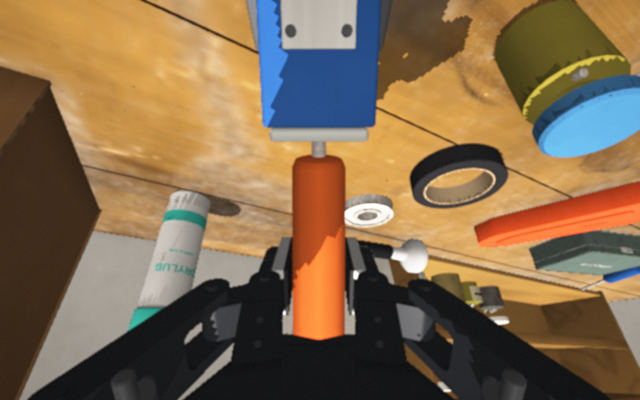

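Gripped at 26.5 mm opening. Next I'll align the tool with the bore (turn 2° about z, lift 4 mm across) and start pushing.

```bash
python3 -m handwheel '[[0,-0.002,0,0,0,-0.017,1],[0,-0.002,0,0,0,-0.017,1],[0,0,0,0,0,0,1],[0,0,0,0,0,0,1]]' 
python3 -m handwheel '[[-0.002,0,0,0,0,0,1],[-0.002,0,0,0,0,0,1],[0,0,0,0,0,0,1],[0,0,0,0,0,0,1]]'
python3 - <<'E'
from t import *
s,p,R=cur(); print("F in tool",R.T@s["ft_force"], (p-np.array([.5306,.4005,.1643]))@R, delta(R,frame(np.radians(45),1)))
E
```

```text
clock: 4.92
position: [0.528, 0.3991, 0.1672]
orientation: [-1.267, -0.937, -0.233]
ft_force: [1.3, 0.1, -0.5]
gripper_width: 0.0263
clock: 5.25
position: [0.5258, 0.398, 0.1646]
orientation: [-1.267, -0.937, -0.233]
ft_force: [3.7, 1.4, 1.8]
gripper_width: 0.0265
F in tool [ 4.03995629  1.51957187 -0.49611664] [-3.63217125e-03 -4.03779331e-03  9.16369581e-06] [-8.29170166e-05  4.73455286e-04  1.46784054e-04]
```

The axial force is 4 N at 3.6 mm, which matches the spring. Pushing on.

```bash
python3 -m handwheel '[[-0.002,0,0,0,0,0,1],[-0.0015,0,0,0,0,0,1],[0,0,0,0,0,0,1],[0,0,0,0,0,0,1]]' 
python3 -m handwheel '[[-0.001,0,0,0,0,0,1],[0,0,0,0,0,0,1]]'
python3 -m handwheel '[[-0.001,0,0,0,0,0,1],[0,0,0,0,0,0,1]]'
python3 - <<'E'
from t import *
s,p,R=cur(); print("F in tool",R.T@s["ft_force"], (p-np.array([.5306,.4005,.1643]))@R, delta(R,frame(np.radians(45),1)))
w=cam("wrist"); cv2.imwrite("pics/w6.png",w["image"][:,:,::-1])
E
```

```text
clock: 5.58
position: [0.5236, 0.3968, 0.1622]
orientation: [-1.267, -0.937, -0.233]
ft_force: [4.4, 1.2, 3.4]
gripper_width: 0.0265
clock: 5.75
position: [0.5233, 0.3966, 0.1619]
orientation: [-1.266, -0.938, -0.234]
ft_force: [6.0, 2.5, 5.3]
gripper_width: 0.0264
clock: 5.92
position: [0.5231, 0.3966, 0.162]
orientation: [-1.265, -0.939, -0.235]
ft_force: [8.7, 4.3, 7.2]
gripper_width: 0.0263
F in tool [11.95627334  1.8223572  -0.31421109] [-7.62176001e-03 -4.36709120e-03  3.55125466e-05] [-0.00025248  0.00042296  0.00308127]
```

View pics/w6.png

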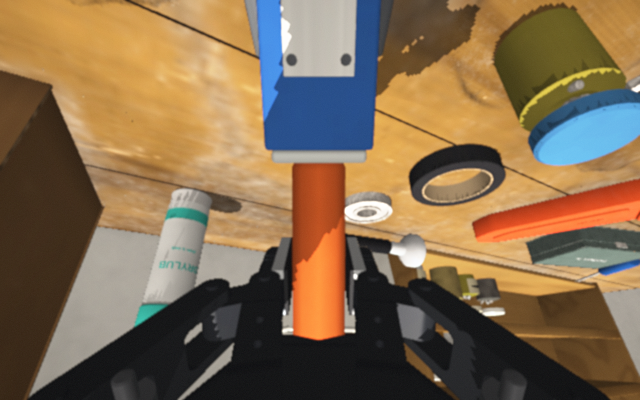

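The shaft gap is gone (shoulder and mouth meet at row 163) and the force is rising beyond the spring: stopped. I'll push 1.5 mm more and hold.

```bash
python3 -m handwheel '[[-0.001,0,0,0,0,0,1],[-0.0005,0,0,0,0,0,1],[0,0,0,0,0,0,1],[0,0,0,0,0,0,1]]' 
python3 -m handwheel '[[0,0,0,0,0,0,1],[0,0,0,0,0,0,1],[0,0,0,0,0,0,1],[0,0,0,0,0,0,1],[0,0,0,0,0,0,1],[0,0,0,0,0,0,1],[0,0,0,0,0,0,1],[0,0,0,0,0,0,1],[0,0,0,0,0,0,1],[0,0,0,0,0,0,1]]' 
python3 -m handwheel '[[0,0,0,0,0,0,1],[0,0,0,0,0,0,1],[0,0,0,0,0,0,1],[0,0,0,0,0,0,1],[0,0,0,0,0,0,1],[0,0,0,0,0,0,1],[0,0,0,0,0,0,1],[0,0,0,0,0,0,1],[0,0,0,0,0,0,1],[0,0,0,0,0,0,1]]' 
python3 - <<'E'
from t import *
s,p,R=cur(); print("F in tool",R.T@s["ft_force"],s["ft_torque"], (p-np.array([.5306,.4005,.1643]))@R, delta(R,frame(np.radians(45),1)))
w=cam("wrist"); cv2.imwrite("pics/w7.png",w["image"][:,:,::-1])
d=cam("side"); cv2.imwrite("pics/s7.png",cv2.resize(d["image"][190:310,240:360][:,:,::-1],(598,598),interpolation=cv2.INTER_CUBIC))
E
```

```text
clock: 6.3
position: [0.5229, 0.3965, 0.1621]
orientation: [-1.264, -0.941, -0.237]
ft_force: [14.6, 6.7, 9.7]
gripper_width: 0.0262
clock: 7.13
position: [0.5229, 0.3964, 0.1621]
orientation: [-1.264, -0.941, -0.237]
ft_force: [14.5, 7.7, 10.6]
gripper_width: 0.0265
clock: 7.97
position: [0.5229, 0.3965, 0.1621]
orientation: [-1.264, -0.941, -0.237]
ft_force: [13.6, 6.7, 10.5]
gripper_width: 0.0265
F in tool [18.13723449  3.36417854 -0.50226714] [ 0.96867979 -2.11660203  0.02461253] [-7.66587035e-03 -4.64772728e-03  4.42166023e-05] [-0.00039051  0.00039128  0.00557226]
```

View pics/w7.png

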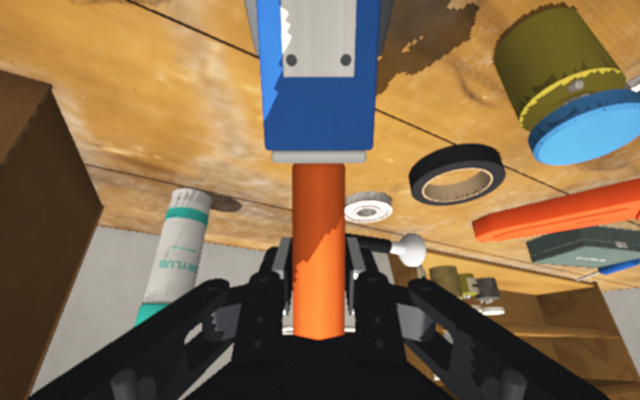

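View pics/s7.png

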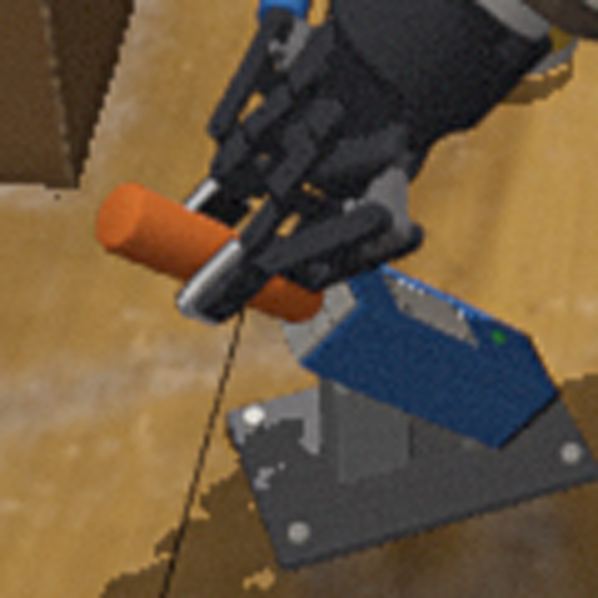

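Both views show the shoulder flush on the steel mouth. It held 18 N for about 1.7 s with no slip. Drawing out now.

```bash
python3 -m handwheel '[[0.003,0,0,0,0,0,1],[0.005,0,0,0,0,0,1],[0.008,0,0,0,0,0,1],[0.01,0,0,0,0,0,1],[0.01,0,0,0,0,0,1],[0.01,0,0,0,0,0,1],[0,0,0,0,0,0,1]]'
python3 -m handwheel '[[0.012,0,0,0,0,0,1],[0.012,0,0,0,0,0,1],[0.012,0,0,0,0,0,1],[0.012,0,0,0,0,0,1],[0.012,0,0,0,0,0,1],[0.012,0,0,0,0,0,1],[0.012,0,0,0,0,0,1],[0.012,0,0,0,0,0,1],[0.012,0,0,0,0,0,1],[0,0,0,0,0,0,1]]'
python3 - <<'E'
from t import *
s,p,R=cur(); print("F in tool",R.T@s["ft_force"], (p-np.array([.5306,.4005,.1643]))@R,p,s["joint_pos"].round(2))
w=cam("wrist"); cv2.imwrite("pics/w8.png",w["image"][:,:,::-1])
d=cam("side"); cv2.imwrite("pics/s8.png",cv2.resize(d["image"][130:310,200:380][:,:,::-1],(598,598),interpolation=cv2.INTER_CUBIC))
E
```

```text
clock: 8.65
position: [0.5515, 0.4116, 0.1939]
orientation: [-1.266, -0.938, -0.235]
ft_force: [-0.3, -0.6, -1.1]
gripper_width: 0.0262
clock: 9.48
position: [0.6186, 0.4472, 0.2698]
orientation: [-1.266, -0.938, -0.234]
ft_force: [0.4, -0.1, -1.1]
gripper_width: 0.0265
F in tool [-0.56398219  0.9629592  -0.29232278] [ 1.45089471e-01 -3.91645783e-03 -6.42229590e-05] [0.61864311 0.44720609 0.26981421] [ 0.54  0.14  1.6  -0.06  0.62 -1.48]
```

View pics/w8.png

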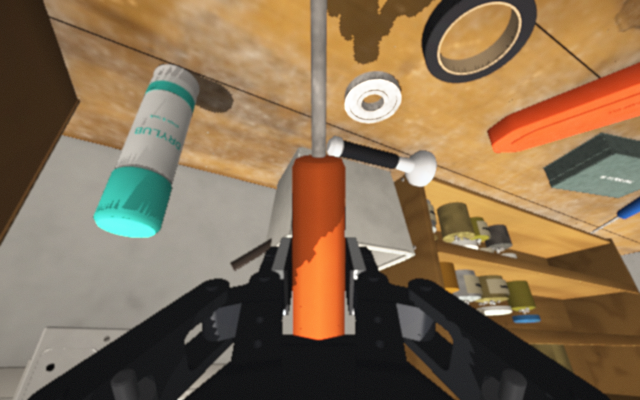

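View pics/s8.png

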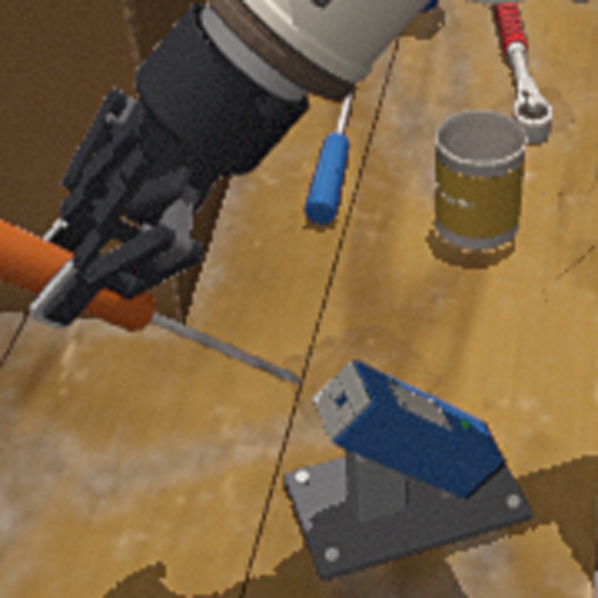

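The blade is clear of the bore (tip at about (300,380) in the enlarged side view) and the tool hasn't slipped. Now turning it level.

```bash
python3 -m handwheel '[[0.001,-0.001,0,0,0,0.0393,1],[0.001,-0.001,0,0,0,0.0393,1],[0.001,-0.001,0,0,0,0.0393,1],[0.001,-0.001,0,0,0,0.0393,1],[0.001,-0.001,0,0,0,0.0393,1],[0.001,-0.001,0,0,0,0.0393,1],[0.001,-0.001,0,0,0,0.0393,1],[0.001,-0.001,0,0,0,0.0393,1],[0.001,-0.001,0,0,0,0.0393,1],[0.001,-0.001,0,0,0,0.0393,1]]'
python3 -m handwheel '[[0,-0.002,0,0,0,0.0393,1],[0,-0.002,0,0,0,0.0393,1],[0,-0.002,0,0,0,0.0393,1],[0,-0.002,0,0,0,0.0393,1],[0,-0.002,0,0,0,0.0393,1],[0,-0.002,0,0,0,0.0393,1],[0,-0.002,0,0,0,0.0393,1],[0,-0.002,0,0,0,0.0393,1],[0,-0.002,0,0,0,0.0393,1],[0,-0.002,0,0,0,0.0393,1]]'
python3 -m handwheel '[[0,0,0,0,0,0,1],[0,0,0,0,0,0,1],[0,0,0,0,0,0,1],[0,0,0,0,0,0,1]]'
python3 - <<'E'
from t import *
s,p,R=cur(); print(delta(R,frame(0,1)),p,s["joint_pos"].round(2),s["ft_force"])
w=cam("wrist"); cv2.imwrite("pics/w9.png",w["image"][:,:,::-1])
d=cam("side"); cv2.imwrite("pics/s9.png",d["image"][:,:,::-1])
E
```

```text
clock: 10.42
position: [0.619, 0.4476, 0.2812]
orientation: [-1.423, -0.667, 0.078]
ft_force: [-0.3, -1.0, -1.5]
gripper_width: 0.0262
clock: 11.25
position: [0.6155, 0.4457, 0.3007]
orientation: [-1.538, -0.38, 0.386]
ft_force: [-0.2, 0.6, -1.0]
gripper_width: 0.0267
clock: 11.58
position: [0.6156, 0.4458, 0.3014]
orientation: [-1.537, -0.383, 0.383]
ft_force: [-0.4, -0.4, -0.6]
gripper_width: 0.0265
[ 0.00028268  0.00044494 -0.00027934] [0.61558089 0.44579164 0.30139871] [ 0.53  0.56  0.8  -0.    1.78 -1.53] [-0.4216907  -0.38799817 -0.61088571]
```

View pics/w9.png

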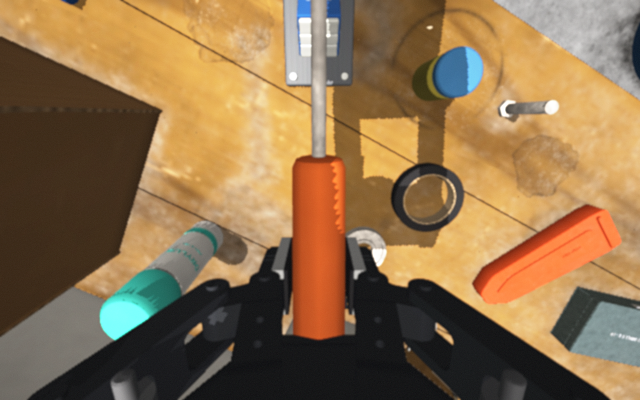

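View pics/s9.png

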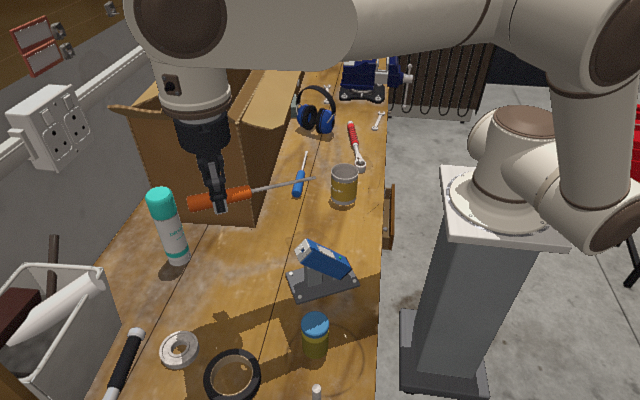

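The side view shows the handle at (187–250, 198), the tip at about (311,178), and the bystanders unmoved. I'll check that it's level and that nothing has shifted.

```bash
python3 - <<'E'
from t import *
s,p,R=cur(); D=cam("side"); S=cam("scene"); cv2.imwrite("pics/c10.png",S["image"][:,:,::-1])
im=D["image"]; cv2.imwrite("pics/s10.png",cv2.resize(im[150:230,180:330][:,:,::-1],(780,416),interpolation=cv2.INTER_CUBIC))
def pl(px):
    o,w=ray(D,px); return o+w*((p-o)@L)/(w@L)
c,f=blob(D,(3,150,70),(14,255,255),(180,175,260,215)); print(axis(c))
for px in((187.,203.),(250.,190.),(311.,178.5)):
    X=pl(px); print(px,X,(X-p)@h,X[2])
for n,d,roi in(("scene",S,(220,180,250,202)),("side",D,(295,308,335,340))):
    c,_=blob(d,(95,80,50),(125,255,255),roi); m=cv2.moments(c); print("jar",n,m['m10']/m['m00'],m['m01']/m['m00'])
c,_=blob(D,(100,120,50),(125,255,255),(285,150,315,200)); print("blue",cv2.boundingRect(c)); im0=cv2.imread("pics/side0.png")
c,_=blob({"image":im0[:,:,::-1].copy()},(100,120,50),(125,255,255),(285,150,315,200)); print("blue0",cv2.boundingRect(c))
df=np.abs(im0[:,:,::-1].astype(int)-im).max(2); print("tin diff",df[170:208,332:358].mean())
print(s["qd"].round(4))
E
```

```text
(array([210.44121, 198.7647 ], dtype=float32), array([187.38237, 204.5294 ], dtype=float32), np.float32(16.734951))
(187.0, 203.0) [0.65888051 0.46871948 0.30120344] 0.048966505028879025 0.3012034386999332
(250.0, 190.0) [0.56676463 0.41982236 0.30077926] -0.05532282328566294 0.3007792642664442
(311.0, 178.5) [0.47012031 0.36852143 0.29794007] -0.16473904477925186 0.29794007247329934
jar scene 234.20601237842615 192.79487179487177
jar side 314.4769503546099 324.2369976359338
blue (292, 182, 11, 15)
blue0 (292, 170, 13, 27)
tin diff 3.5455465587044532
[-0.0009  0.0019 -0.0071 -0.0011  0.0056 -0.0006]
```

View pics/s10.png

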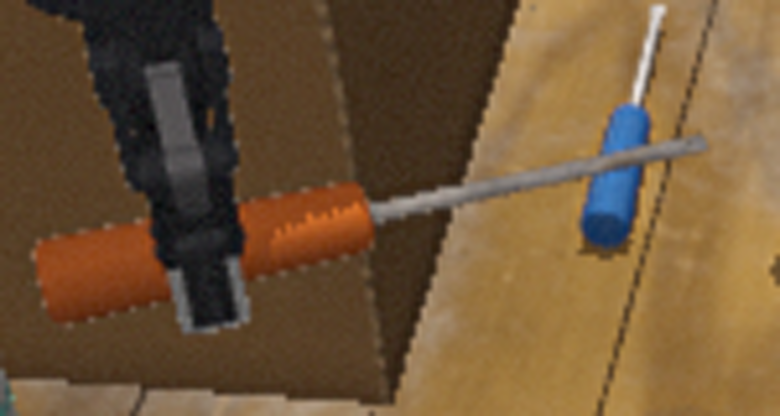

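```bash
python3 -c "
from plant import job
print(job.finish_job())"
```

```text
the job is handed in; nothing more can be done
None
```

The screwdriver was pressed home, drawn out, turned level and handed in still held in the gripper. It took about 11.7 s of the 48 s allowed, and the hand-in reports no verdict.

- **Pressing:** I gripped the handle across its sides at 80 N and turned it into line with the bore. I then pushed about 7.7 mm until the shoulder sat flush on the steel mouth. It stayed there about 1.7 s at 18 N, with no slip visible. I could not read the plunger travel directly. The force followed the spring and then rose sharply at the stop.
- **Drawing out:** I pulled it about 150 mm along the bore, and the side view showed the blade clear.
- **Final position:** The handle centre and blade tip are both about 0.30 m high, and the tool is level to within about 2 degrees. The grip opening is 26.5 mm, the joints are still, and the tool is well above the magnetiser.
- **Bystanders:** The jar's centre moved less than 0.2 px between the before and after images, and the tin area matched. For the blue screwdriver, the outline came out shorter than at the start (15 rows against 27). The orange blade crosses in front of it in the side view, and it looks unmoved.
- **During the approach:** I overshot sideways by about 4 mm while moving in. The wrist camera showed it and I corrected it before closing the fingers.

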